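Seal a sample jar snugly in its bench holder

ROBOT

A 6-joint arm with a two-finger parallel gripper is mounted at the origin on the work surface. World frame = base frame: x ahead of the robot, y to its left, z up, the work surface at z = 0. Lengths are in m, angles in degrees, forces in N, time in s.
With the tool pointing down it reaches from about 0.35 to 0.875 m from the base axis. Payload 4.2 kg.
Tool frame: the origin (TCP) lies midway between the tips of the shut fingers; the grasp point (between the pads) lies 19 mm behind it; z points along the fingers, y is the direction in which the jaws open and shut (so a half turn about z gives the same grasp; the last joint's range is limited). The gripper opens to 87 mm and grips with 3 to 60 N. Pads are 19 mm wide; open, the fingers measure 117 mm over their backs; the gripper's body (75 mm by 190 mm) begins 51 mm behind the grasp point.
Start: joints at [-61.845, 22.042, 0.453, 0, -68.411, -14.817], TCP at [0.144, -0.608, 0.223] pointing down, gripper open.
Joint ranges: [-179.83, 179.83], [-69.29, 118.12], [-61.27, 80.66], [-181.25, 117.63], [-171.15, -9.14], [-177.46, 177.46]. Speed limits (degrees/s): [159.86, 159.86, 180, 180, 180, 180].

INTERFACE

Orientations are given as a 3x3 rotation matrix whose columns are the frame's x, y, z axes.
In Python, from station import sense, capture, finish_job gives the robot as it stands. The module is installed in compiled form; this text tells all that it offers.
- The arm moves only by the shell command python3 -m jog 'ROWS' [OPENING]. ROWS is JSON, a list of rows, each a list of 6 numbers: the shift along the tool's x, y, z in cm, then the turn, a rotation vector about the tool's x, y, z in degrees. In form: [[dx, dy, dz, wx, wy, wz], ...]. A call has exactly 5 rows; each row shifts and turns the commanded pose from where the row before left it, along the tool's axes as they then stand; what a row does not reach is not made up. A row lasts 1/12 s, in which the tool goes at most 41.7 mm and 7.16 degrees, less where a joint would pass 70% of its speed; a pose out of reach is approached as far as the arm can. A call is refused whole if a number of a shift passes 4.17 or a number of a turn 7.16, either way. A call with a gripper value outside its range is refused whole. OPENING is the finger opening in cm, from 0 to 8.7, set as the call begins (- or left out, the last holds). The fingers move at their own pace and stop on an object; the grip force is fixed at half the most. Time passes only in rows, so rows that do not move let the fingers close, or fill a call up. It gives the time, the measured TCP pose, the force and the opening at its end, in the units of the state.
- sense(): the state, without advancing time (a new reading comes with each control period).
- capture(name): name is "scene" or "top" or "wrist"; returns a dict with "frame" (480x640x3 uint8, red, green, blue), "fx", "fy", "cx", "cy" (pixels), "world_to_cam" (4x4, takes a point from world to camera coordinates). Camera axes: x right, y up, looking along -z (the intrinsics and any distortion apply to the point x, -y, -z); pixel columns grow to the right and rows downward; lengths in m; the calibration is good to about 2 mm. A picture is of the moment at which its call begins. There is no depth.
- finish_job(): hands the job in, once; it reports no verdict.
The state is a dict: "time_s": time; "joints": joint angles; "joint_velocities": joint speeds; "effort": joint torques, N m; "tcp_pos": TCP position; "ee_rot": TCP orientation; "wrist_force": force on the tool from outside, world axes, zero at the start; "moment": the same for the moment, N m; "gripper_width": opening from 0.0 (shut) to 1.0 (fully open).
Only numpy, scipy, OpenCV 4.12 (cv2) and the standard library are available. Lean on these libraries where they do the work, as an engineer would, in place of code of your own. Each camera call takes 0.05 s, during which the arm holds its last target.

TASK

Stand the square sample jar in the square socket of the metal holder, fully home, then screw its blue lid down clockwise until it is snug: the turning torque jumps when the lid meets its seal, and 0.5 to 0.6 N m felt while turning is right. Do not overtighten it (0.8 N m is too much), let go of it, and leave the other things on the bench where they are.

Things in the scene. Friction and masses are not known exactly. Their poses are not given: they have to be found in the camera images.
- jar: Loose clear glass jar, square, 50 x 50 mm in plan and 54 mm high, 0.3 kg or so, with a blue screw lid on its axis, by which it may be lifted. Origin: centre of the jar's underside; z up along the lid's axis, x and y square to the flat sides (all alike: any quarter turn fits the holder). Out of the holder it would just turn with its lid.
- lid_grip (a point): Point fixed to the jar, on the axis, 78 mm above its underside, amid the round ribbed blue lid (48 mm in diameter, 22 mm high, from 62-64 to 84-86 mm above the underside; grip it with the fingertips clear of the glass). The lid is already started on its thread; clockwise seen from above tightens, sinking 0.6 mm per radian. It stays where it is left.
- mouth (a point): Point fixed to the jar, on the axis, at its shoulder, 54 mm above its underside. Feel of the thread: the lid runs down freely (under 0.1 N m) for an unseen 0.8 to 2.8 rad; at the seal the torque jumps to 0.4 N m and rises by 0.6 N m per radian, read while turning (up to 0.2 less when stopped). Snug is 0.13 to 0.7 rad past the seal. The jar first turns some 0.1 rad in the socket.
- holder: Fixed aluminium block, 110 x 110 mm and 28 mm high, with a square socket 53 x 53 mm, 20 mm deep, in the middle of its top (a 3 mm chamfer around the mouth), its sides along the block's. Origin: centre of the block's underside, z up, x and y along its sides. The socket floor is 8 mm above the origin: there the jar's origin must end.
- seal (a point): Centre of the seal hidden under the lid: 50 mm above the jar's underside when not squeezed, lower by 0.6 mm per radian that the lid is turned past first meeting it: 0.08 mm when just snug, 0.45 mm when overtightened. Far below what a position reading can show: it must be felt as torque.
- scraper: Bystander: wood and steel scraper lying flat, 175 mm long, 12 mm wide and high; origin near its middle, underside.
- solvent: Bystander: small bottle with red cap, 40 mm in diameter, 85 mm high; origin centre of underside.
- varnish: Bystander: small round jar with black cap, 48 mm in diameter, 60 mm high; origin centre of underside.
- tape: Bystander: green roll of tape lying flat, 64 mm in diameter, 20 mm high; origin centre of underside.
- cup: Bystander: white ceramic cup, 60 mm in diameter, 55 mm high; origin centre of underside.
- brush: Bystander: thin red-handled brush lying flat, 185 mm long, 12 mm high; origin near its middle, underside.
- whetstone: Bystander: grey sharpening stone lying flat, 120 x 45 x 25 mm; origin centre of underside.
Not all that is in view belongs to the job. Leave any purple or yellow look-alike of the jar alone. Leave any green or purple look-alike of the holder alone.

How it is judged (in metres and radians):
On the way, in this order (a step that is already met when the one before it is completed fails the run):
1. the jar stands fully home in the holder's socket (z of jar in the frame of holder below 0.0105 m and horizontal distance between jar and holder below 0.004 m and angle between jar's own z axis and vertical below 0.05 rad and (angle between the x axis of jar and the x axis of holder, either way round below 0.12 rad or angle between the x axis of jar and the y axis of holder, either way round below 0.12 rad)), for 0.2 s.
2. the lid has been screwed down snug, the jar still in the socket (all of step 1 and z of seal in the frame of jar below 0.04992 m), for 0.2 s.
At the end, for the whole second after the job is handed in: The jar stands in the socket (origin under 10.5 mm above the holder's underside, within 4 mm of its axis, upright within 0.05 rad, square within 0.12 rad), the lid is snug (seal squeezed over 0.08 mm, i.e. 0.13 rad past meeting it, and never overtightened), and all is released and at rest (all of step 2 and linear speed of jar below 0.01 m/s and contact force between jar and the fingers below 0.1 N); the robot touches nothing.
It fails at once if the lid is overtightened (seal squeezed by more than 0.45 mm, 0.75 rad past first meeting it, over 0.8 N m) (z of seal in the frame of jar below 0.04955 m).
It fails at once if the jar is tipped by more than 0.5 rad (angle between jar's own z axis and vertical above 0.5 rad).
It fails at once if another thing on the bench is moved by more than 25 mm (distance of any of scraper, solvent, varnish, tape, cup, brush, whetstone from where it was at the start of the episode above 0.025 m).
It also fails if it takes over 67 s, if anything falls off the work surface, if the arm or the gripper's body presses on something with over 40 N, if the wrist force passes 120 N, or if a joint passes its speed limit or range.

## Working session

There is one attempt and no reset: what is moved stays moved. The work goes in short steps, Python scripts to look and compute and a shell command to move; the robot and the scene stay as the last step left them, time stands still between calls to the robot, and variables do not carry over. Pictures are saved under pics/ and viewed, and the job is handed in when it is done.

```bash
mkdir -p pics; python3 - <<'E'
from station import sense,capture
import cv2,numpy as np
print(sense())
for n in ["scene","top","wrist"]:
    c=capture(n); cv2.imwrite(f"pics/{n}0.png",c["frame"][:,:,::-1])
    print(n,c["fx"],c["fy"],c["cx"],c["cy"],np.round(c["world_to_cam"],4).tolist(),[k for k in c])
E
```

```text
{'time_s': 0.0, 'joints': array([-6.18461621e+01,  2.20883826e+01,  3.78893466e-01, -2.67892802e-02,
       -6.84120388e+01, -1.48166178e+01]), 'joint_velocities': array([-0.03317096,  0.02660037,  0.03135367,  0.08722188,  0.06559954,
       -0.04114476]), 'effort': array([ 2.27789542e-05, -3.90667534e+01,  1.87407088e+01,  4.22013760e+00,
        1.09680853e-02, -2.03557165e-04]), 'tcp_pos': array([ 0.14404039, -0.60754597,  0.22148432]), 'ee_rot': array([[-9.73068962e-01, -2.30513370e-01, -6.17461172e-04],
       [-2.30514164e-01,  9.73066757e-01,  2.07521172e-03],
       [ 1.22466893e-04,  2.16165767e-03, -9.99997656e-01]]), 'wrist_force': array([ 0.11832617, -0.4701577 , -0.2990184 ]), 'moment': array([ 0.0166493 , -0.03805584,  0.00245514]), 'gripper_width': 0.9997516648304399}
scene 491.0401134540698 491.0401134540698 316.3011107555926 242.04954894032727 [[0.4586, 0.8885, -0.0175, -0.237], [-0.5993, 0.3237, 0.7322, 0.2566], [0.6562, -0.3252, 0.6809, -1.5711], [0.0, 0.0, 0.0, 1.0]] ['frame', 'fx', 'fy', 'cx', 'cy', 'world_to_cam']
top 453.17998431786316 453.17998431786316 326.80515387907894 233.14636597965355 [[-0.0133, -0.9999, -0.0017, -0.0037], [0.9973, -0.0134, 0.072, -0.5164], [-0.072, -0.0008, 0.9974, -1.026], [0.0, 0.0, 0.0, 1.0]] ['frame', 'fx', 'fy', 'cx', 'cy', 'world_to_cam']
wrist 367.39850005287605 367.39850005287605 317.77554515384014 242.948523748432 [[-0.2321, 0.9727, 0.0017, 0.6248], [-0.933, -0.2222, -0.2831, 0.0341], [-0.275, -0.0673, 0.9591, -0.3913], [0.0, 0.0, 0.0, 1.0]] ['frame', 'fx', 'fy', 'cx', 'cy', 'world_to_cam']
```

View pics/top0.png

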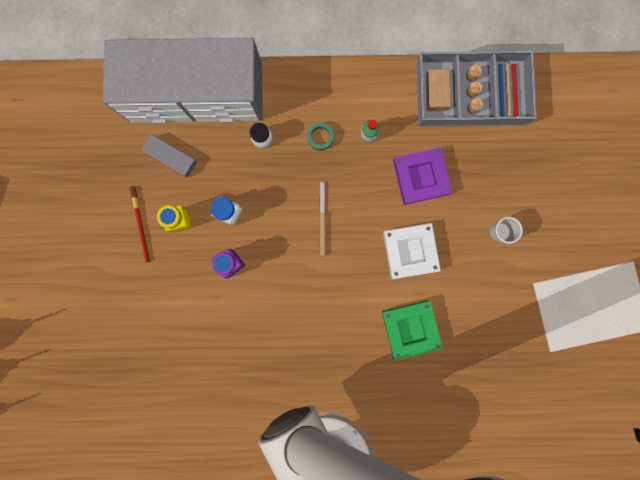

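View pics/scene0.png

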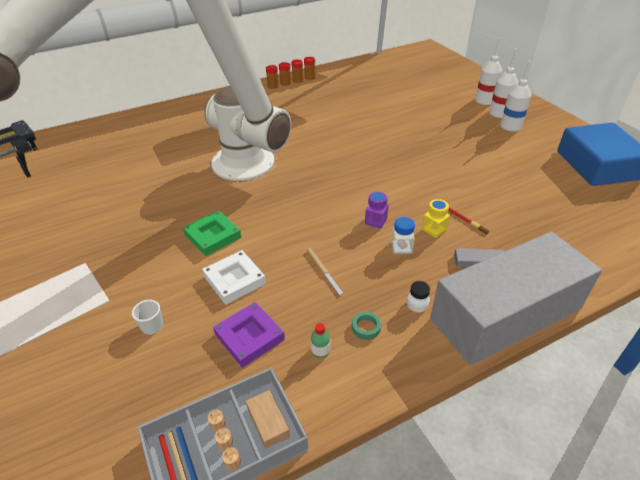

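View pics/wrist0.png

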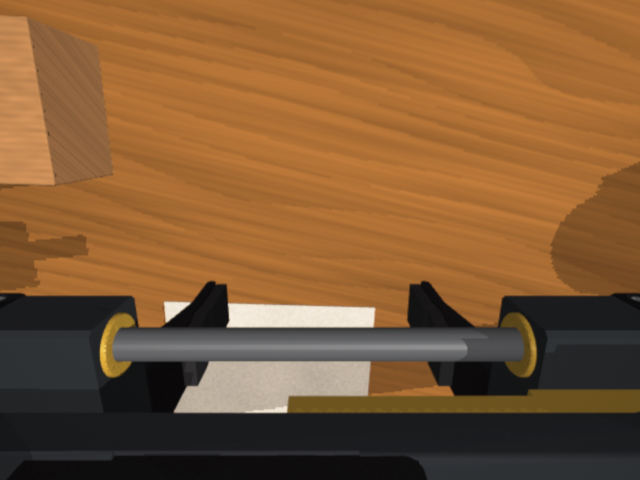

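The top view shows the clear jar with its blue lid at about (222,209), with the yellow jar at (173,217) and the purple one at (227,263). The metal holder is the white block at (412,250). Next I'll measure both.

```bash
cat > h.py <<'E'
import numpy as np,cv2
from station import sense,capture
def ray(c,u,v):
    W=np.array(c["world_to_cam"]);R=W[:3,:3];t=W[:3,3]
    d=np.array([(u-c["cx"])/c["fx"],-(v-c["cy"])/c["fy"],-1.0])
    return -R.T@t,R.T@d
def onplane(c,u,v,z):
    o,d=ray(c,u,v);return o+d*(z-o[2])/d[2]
def tri(c1,p1,c2,p2):
    A=[];b=[]
    for c,p in((c1,p1),(c2,p2)):
        o,d=ray(c,*p);d/=np.linalg.norm(d);M=np.eye(3)-np.outer(d,d);A.append(M);b.append(M@o)
    return np.linalg.lstsq(np.vstack(A),np.hstack(b),rcond=None)[0]
def proj(c,p):
    q=np.array(c["world_to_cam"])@np.append(p,1);return c["cx"]+c["fx"]*q[0]/-q[2],c["cy"]-c["fy"]*q[1]/-q[2]
def blobs(m,amin=30):
    n,l,s,ce=cv2.connectedComponentsWithStats(m.astype(np.uint8))
    return [(s[i].tolist(),ce[i].round(1).tolist(),l==i) for i in range(1,n) if s[i][4]>amin]
E
python3 - <<'E'
from h import *
t=capture("top");s=capture("scene")
for n,c,roi in(("top",t,(130,180,260,290)),("scene",s,(350,180,470,270))):
    h=cv2.cvtColor(c["frame"],cv2.COLOR_RGB2HSV)
    m=cv2.inRange(h,(100,150,60),(118,255,255))>0
    k=np.zeros_like(m);k[roi[1]:roi[3],roi[0]:roi[2]]=1
    for st,ce,_ in blobs(m&k): print(n,"blue",st,ce,onplane(c,*ce,0.08).round(4))
    hh=c["frame"][roi[1]:roi[3],roi[0]:roi[2]]
    cv2.imwrite(f"pics/{n}_jar.png",cv2.resize(hh,None,fx=5,fy=5,interpolation=cv2.INTER_CUBIC)[:,:,::-1])
c=t
h=cv2.cvtColor(c["frame"],cv2.COLOR_RGB2HSV)
m=((h[...,1]<40)&(h[...,2]>130))
k=np.zeros_like(m);k[210:295,370:455]=1
for st,ce,mm in blobs(m&k,100):
    cs,_=cv2.findContours(mm.astype(np.uint8),0,2); r=cv2.minAreaRect(cs[0]); print("holder",st,r)
    b=cv2.boxPoints(r); P=np.array([onplane(c,*q,0.028) for q in b]);print(P.round(4),P.mean(0).round(4)); e=P[1]-P[0];e2=P[2]-P[1]
    print(np.linalg.norm(e),np.linalg.norm(e2),np.degrees(np.arctan2(e[1],e[0])),np.degrees(np.arctan2(e2[1],e2[0])))
cv2.imwrite("pics/holder.png",cv2.resize(c["frame"][210:295,370:455],None,fx=7,fy=7,interpolation=cv2.INTER_CUBIC)[:,:,::-1])
E
```

```text
top blue [211, 198, 23, 22, 400] [222.1, 208.3] [0.5692 0.2167 0.08  ]
top blue [161, 209, 15, 15, 170] [167.7, 215.8] [0.5543 0.3351 0.08  ]
top blue [215, 256, 16, 15, 187] [222.3, 263.0] [0.4502 0.2159 0.08  ]
scene blue [372, 193, 12, 7, 70] [377.5, 196.2] [0.4433 0.2215 0.08  ]
scene blue [433, 201, 12, 7, 67] [438.5, 204.3] [0.5474 0.341  0.08  ]
scene blue [395, 217, 19, 18, 277] [403.9, 225.7] [0.5746 0.2145 0.08  ]
holder [383, 223, 57, 56, 2412] ((411.1216125488281, 250.729736328125), (48.826499938964844, 50.30609130859375), 80.53767395019531)
[[ 0.5193 -0.1375  0.028 ]
 [ 0.5368 -0.2513  0.028 ]
 [ 0.4268 -0.2663  0.028 ]
 [ 0.4096 -0.1532  0.028 ]] [ 0.4731 -0.2021  0.028 ]
0.11520837458418322 0.1110018140308514 -81.29018205445689 -172.27502673123365
```

View pics/top_jar.png

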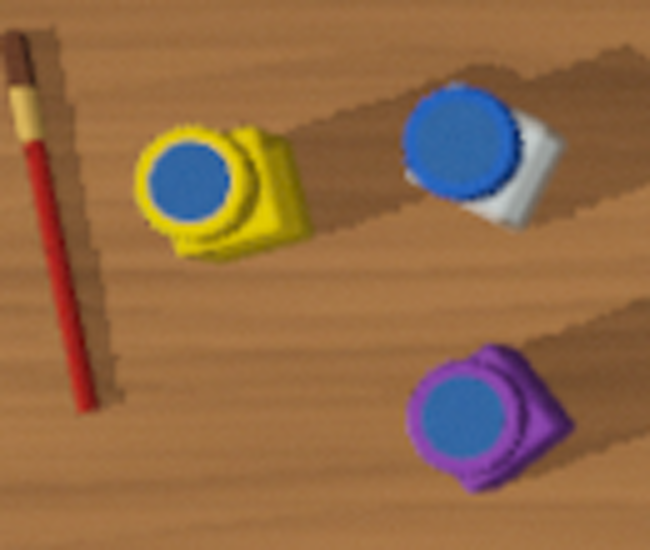

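View pics/scene_jar.png

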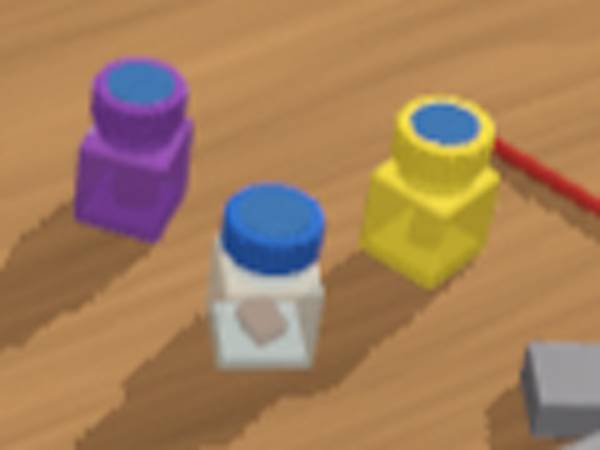

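View pics/holder.png

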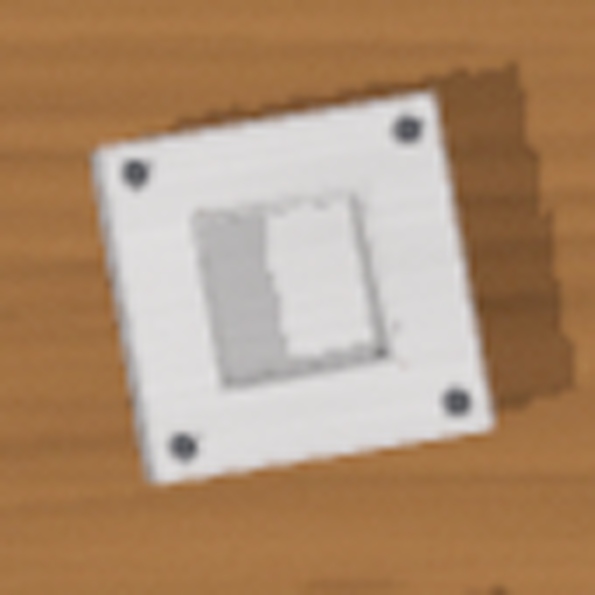

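Yaw of the jar will come from the wrist camera. First, traverse toward the jar at the current height.

```bash
for i in 1; do python3 -m jog '[[-2.7,3.15,0,0,0,0],[-2.7,3.15,0,0,0,0],[-2.7,3.15,0,0,0,0],[-2.7,3.15,0,0,0,0],[-2.7,3.15,0,0,0,0]]' 8.7; done
python3 -m jog '[[-2.7,3.15,0,0,0,0],[-2.7,3.15,0,0,0,0],[-2.7,3.15,0,0,0,0],[-2.7,3.15,0,0,0,0],[-2.7,3.15,0,0,0,0]]'
python3 -m jog '[[-2.7,3.15,0,0,0,0],[-2.7,3.15,0,0,0,0],[-2.7,3.15,0,0,0,0],[-2.7,3.15,0,0,0,0],[-2.7,3.15,0,0,0,0]]'
python3 - <<'E'
from h import *
s=sense();print(s["tcp_pos"],s["joints"],s["ee_rot"])
c=capture("top")
def up(p): return 370+p[0]/7-.43,210+p[1]/7-.43
P=np.array([onplane(c,*up(p),0.028) for p in((136,172),(407,129),(457,402),(182,446))])
print(P.round(4),P.mean(0).round(4))
for i in range(4):
    e=P[(i+1)%4]-P[i];print(np.linalg.norm(e).round(4),np.degrees(np.arctan2(e[1],e[0])))
E
```

```text
time_s: 0.67
tcp_pos: [0.2395, -0.422, 0.2224]
ee_rot: [[-0.973, -0.23, -0.0], [-0.23, 0.973, 0.0], [0.0, 0.0, -1.0]]
wrist_force: [2.1, -0.3, -0.0]
gripper_width: 1.0
time_s: 1.08
tcp_pos: [0.3346, -0.2375, 0.2228]
ee_rot: [[-0.973, -0.23, 0.001], [-0.23, 0.973, -0.0], [-0.001, -0.0, -1.0]]
wrist_force: [1.0, -1.0, -1.1]
gripper_width: 1.0
time_s: 1.5
tcp_pos: [0.4296, -0.0528, 0.223]
ee_rot: [[-0.973, -0.231, 0.001], [-0.231, 0.973, 0.0], [-0.001, -0.0, -1.0]]
wrist_force: [2.5, -0.3, 1.0]
gripper_width: 1.005
[ 0.42960445 -0.05279608  0.22296531] [ 1.46617088e+01  2.85142140e+00 -2.47428858e+01  3.10264246e-03
 -6.23446872e+01 -9.12865920e+01] [[-9.72870069e-01 -2.31349827e-01  1.04221986e-03]
 [-2.31349720e-01  9.72870627e-01  2.23097627e-04]
 [-1.06555868e-03 -2.40722678e-05 -9.99999432e-01]]
[[ 0.5114 -0.1526  0.028 ]
 [ 0.5243 -0.2414  0.028 ]
 [ 0.4352 -0.255   0.028 ]
 [ 0.4222 -0.1654  0.028 ]] [ 0.4733 -0.2036  0.028 ]
0.0897 -81.74186426992888
0.0901 -171.31151818691828
0.0905 98.28398174815376
0.0901 8.192897708403082
```

```bash

python3 -m jog '[[-2.6,3.0,0,0,0,0],[-2.6,3.0,0,0,0,0],[-2.6,3.0,0,0,0,0],[-2.6,3.0,0,0,0,0],[-2.6,3.0,0,0,0,0]]' >/dev/null
python3 -m jog '[[0,0,0,0,0,-7.16],[0,0,0,0,0,-7.16],[0,0,0,0,0,-7.16],[0,0,0,0,0,-7.16],[0,0,0,0,0,-7.16]]'>/dev/null
python3 -m jog '[[0,0,0,0,0,-7.16],[0,0,0,0,0,-7.16],[0,0,0,0,0,-7.16],[0,0,0,0,0,-7.16],[0,0,0,0,0,-7.16]]'>/dev/null
python3 -m jog '[[0,0,0,0,0,-7.16],[0,0,0,0,0,-7.16],[0,0,0,0,0,-7.16],[0,0,0,0,0,-7.16],[0,0,0,0,0,-7.16]]'
python3 - <<'E'
from h import *
s=sense();print(s["tcp_pos"],s["joints"],s["ee_rot"].round(4))
c=capture("wrist");cv2.imwrite("pics/w1.png",c["frame"][:,:,::-1])
print(proj(c,s["tcp_pos"]),proj(c,[.57,.216,.085]),proj(c,[.57,.216,0]))
E
```

```text
time_s: 3.22
tcp_pos: [0.5211, 0.1209, 0.2225]
ee_rot: [[0.516, -0.856, -0.0], [-0.856, -0.516, 0.0], [-0.0, 0.0, -1.0]]
wrist_force: [1.3, 0.7, -0.0]
gripper_width: 0.999
[0.52106212 0.12089789 0.22246298] [ 3.04407416e+01  1.32813884e+01 -1.21970251e+01 -7.87364671e-03
 -6.45323905e+01  6.51333274e-01] [[ 5.164e-01 -8.564e-01 -2.000e-04]
 [-8.564e-01 -5.164e-01  0.000e+00]
 [-1.000e-04  2.000e-04 -1.000e+00]]
(np.float64(317.93873793543304), np.float64(303.9348678235143)) (np.float64(215.1334262824964), np.float64(293.17639379644146)) (np.float64(235.73971090273963), np.float64(261.4898356682424))
```

View pics/w1.png

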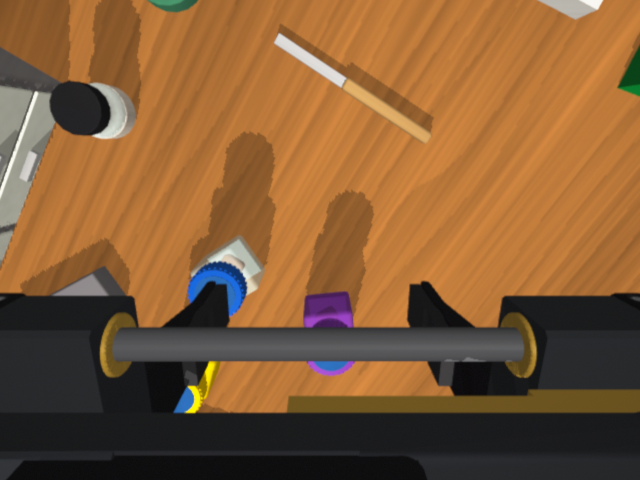

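The jar is partly hidden behind the left finger at about (218,290). I'll shift so that it sits clear in the wrist view.

```bash

python3 -m jog '[[2,-3,0,0,0,0],[2,-3,0,0,0,0],[2,-3,0,0,0,0],[0,0,0,0,0,0],[0,0,0,0,0,0]]'
python3 - <<'E'
from h import *
c=capture("wrist");cv2.imwrite("pics/w2.png",c["frame"][:,:,::-1])
np.savez("w2.npz",**c)
E
```

```text
time_s: 3.68
tcp_pos: [0.63, 0.115, 0.2205]
ee_rot: [[0.508, -0.861, -0.003], [-0.861, -0.508, -0.001], [-0.001, 0.003, -1.0]]
wrist_force: [-0.2, -0.2, 0.0]
gripper_width: 0.999
```

View pics/w2.png

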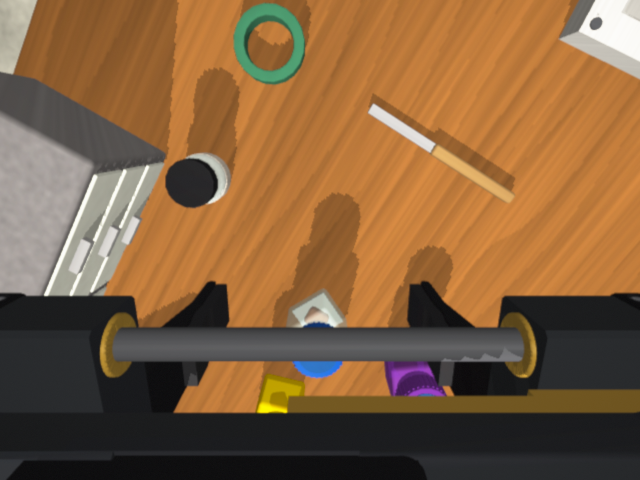

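Wrong direction: objects move down the image as the tool moves along +x. I'll go −x by 11 cm.

```bash

python3 -m jog '[[-3.7,0,0,0,0,0],[-3.7,0,0,0,0,0],[-3.7,0,0,0,0,0],[0,0,0,0,0,0],[0,0,0,0,0,0]]'
python3 - <<'E'
from h import *
c=capture("wrist");cv2.imwrite("pics/w3.png",c["frame"][:,:,::-1])
np.savez("w3.npz",**c)
f=c["frame"][150:290,250:390]
cv2.imwrite("pics/w3c.png",cv2.resize(f,None,fx=4.2,fy=4.2,interpolation=cv2.INTER_CUBIC)[:,:,::-1])
E
```

```text
time_s: 4.15
tcp_pos: [0.5705, 0.2124, 0.2237]
ee_rot: [[0.514, -0.858, 0.001], [-0.858, -0.514, 0.001], [-0.0, -0.001, -1.0]]
wrist_force: [0.2, 0.3, 0.2]
gripper_width: 1.0
```

View pics/w3.png

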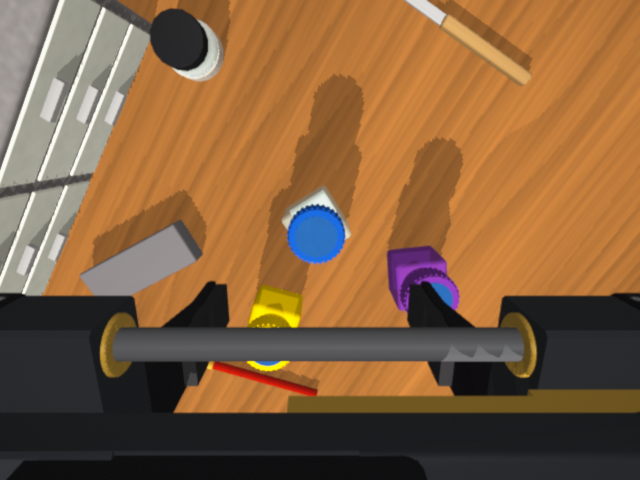

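View pics/w3c.png

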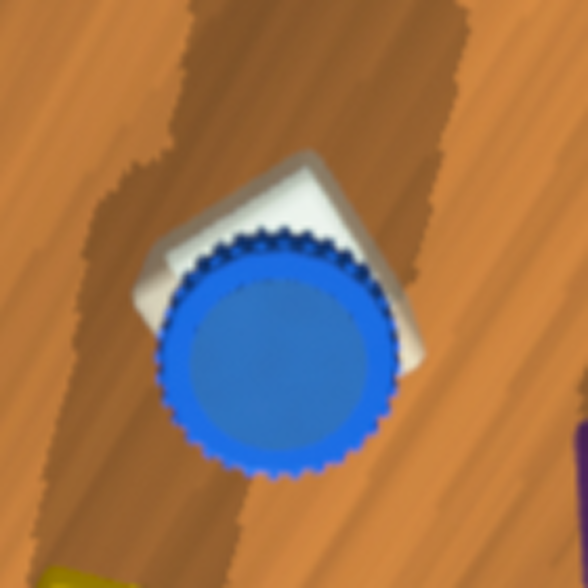

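```bash

python3 - <<'E'
from h import *
c=dict(np.load("w3.npz"))
up=lambda p:(250+p[0]/4.2-.38,150+p[1]/4.2-.38)
for n,p,z in(("baseL",(155,243),0),("baseT",(312,150),0),("baseR?",(425,355),0),("shR",(425,355),.054),("shL",(135,293),.054),("baseRmid",(385,278),0)):
    print(n,onplane(c,*up(p),z).round(4))
h=cv2.cvtColor(c["frame"],cv2.COLOR_RGB2HSV)
m=cv2.inRange(h,(100,150,120),(118,255,255))
m[300:]=0
for st,ce,mm in blobs(m>0,500):
    cs,_=cv2.findContours(mm.astype(np.uint8),0,2)
    print(st,ce,cv2.fitEllipse(cs[0]),onplane(c,*ce,.085).round(4),onplane(c,*ce,.075).round(4))
# yaw from edges
L=onplane(c,*up((155,243)),0);T=onplane(c,*up((312,150)),0);R=onplane(c,*up((385,278)),0)
for a,b in((L,T),(T,R)):
    e=b-a;print(np.linalg.norm(e),np.degrees(np.arctan2(e[1],e[0]))%90)
E
python3 - <<'E'
import sys;sys.path.insert(0,'.')
from h import *
t=capture("top");f=t["frame"]
h=cv2.cvtColor(f,cv2.COLOR_RGB2HSV)
f=cv2.imread("pics/top0.png")[:,:,::-1]
h=cv2.cvtColor(np.ascontiguousarray(f),cv2.COLOR_RGB2HSV)
m=cv2.inRange(h,(100,150,60),(118,255,255));m[:,:205]=0;m[:190]=0;m[240:]=0;m[:,250:]=0
cs,_=cv2.findContours(m,0,2);print(cv2.fitEllipse(max(cs,key=len)))
e=cv2.fitEllipse(max(cs,key=len))[0]
print(onplane(t,*e,.08))
# lower base corner from top crop (518,228),(565,145),(410,178)
up=lambda p:(130+p[0]/5-.4,180+p[1]/5-.4)
for p in((518,228),(565,145)): 
  print(onplane(t,*up(p),0).round(4))
a=onplane(t,*up((518,228)),0);b=onplane(t,*up((565,145)),0)
e=b-a;print(np.linalg.norm(e),np.degrees(np.arctan2(e[1],e[0]))%90)
E
```

```text
baseL [0.6017 0.226  0.    ]
baseT [0.5798 0.1854 0.    ]
baseR? [0.5273 0.2155 0.    ]
shR [0.5389 0.2057 0.054 ]
shL [0.6012 0.2267 0.054 ]
baseRmid [0.5469 0.2036 0.    ]
[288, 207, 57, 56, 2477] [315.9, 234.5] ((315.8964538574219, 234.6011505126953), (54.47378921508789, 56.015342712402344), 79.76133728027344) [0.5708 0.2155 0.085 ] [0.5695 0.2179 0.075 ]
0.04613235422476153 61.63414554660882
0.03756371138568449 60.99555287386781
((222.11012268066406, 208.2443084716797), (21.2618408203125, 22.3896427154541), 115.90437316894531)
[0.56928907 0.2166924  0.08      ]
[0.5393 0.2091 0.    ]
[0.5783 0.187  0.    ]
0.0447961050721828 60.45186387656847
```

The jar centre agrees between views, at about (0.570, 0.216), with yaw about 61° mod 90. The holder is at (0.473, −0.204) with yaw 8.35°. Now I'll descend onto the lid.

```bash

python3 -m jog '[[-0.33,-0.14,3,0,0,0],[0,0,3,0,0,0],[0,0,3,0,0,0],[0,0,3,0,0,0],[0,0,3,0,0,0]]' 7.5
python3 -m jog '[[0,0,0.6,0,0,0],[0,0,0.6,0,0,0],[0,0,0,0,0,0],[0,0,0,0,0,0],[0,0,0,0,0,0]]'
python3 - <<'E'
from h import *
s=sense();print(s["tcp_pos"],s["ee_rot"].round(4))
c=capture("wrist");cv2.imwrite("pics/w4.png",c["frame"][:,:,::-1])
E
```

```text
time_s: 4.67
tcp_pos: [0.5723, 0.213, 0.0717]
ee_rot: [[0.509, -0.861, 0.001], [-0.861, -0.509, 0.0], [0.0, -0.001, -1.0]]
wrist_force: [0.6, -0.3, -0.1]
gripper_width: 0.867
time_s: 5.08
tcp_pos: [0.5733, 0.215, 0.0627]
ee_rot: [[0.511, -0.86, 0.003], [-0.86, -0.511, 0.002], [0.0, -0.004, -1.0]]
wrist_force: [-0.1, 0.1, -0.0]
gripper_width: 0.863
[0.57329841 0.21495004 0.06268661] [[ 5.111e-01 -8.595e-01  3.400e-03]
 [-8.595e-01 -5.111e-01  2.000e-03]
 [ 1.000e-04 -4.000e-03 -1.000e+00]]
```

View pics/w4.png

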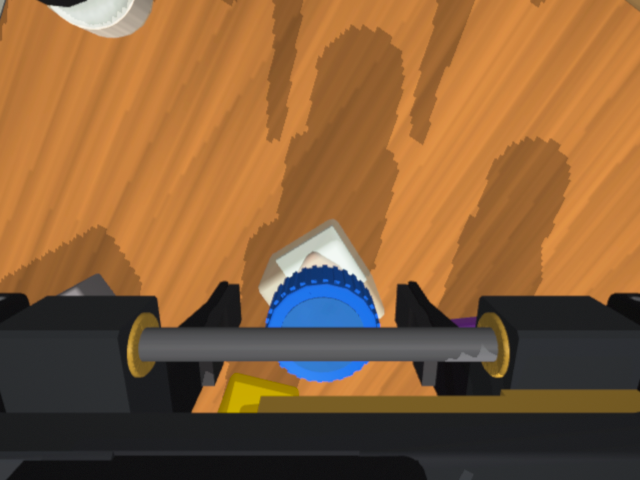

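The lid sits between the fingers at (322,325), 1–2 mm to the right of centre. I'll trim that and close.

```bash

python3 -m jog '[[-0.2,0.18,0.1,0,0,0],[0,0,0,0,0,0],[0,0,0,0,0,0],[0,0,0,0,0,0],[0,0,0,0,0,0]]' 
python3 -m jog '[[0,0,0,0,0,0],[0,0,0,0,0,0],[0,0,0,0,0,0],[0,0,0,0,0,0],[0,0,0,0,0,0]]' 0
python3 -m jog '[[0,0,0,0,0,0],[0,0,0,0,0,0],[0,0,0,0,0,0],[0,0,0,0,0,0],[0,0,0,0,0,0]]' 0
python3 -m jog '[[0,0,-0.5,0,0,0],[0,0,-1,0,0,0],[0,0,-1.5,0,0,0],[0,0,-1.5,0,0,0],[0,0,-0.5,0,0,0]]' 0
python3 - <<'E'
from h import *
s=sense();print(s["tcp_pos"],s["wrist_force"],s["moment"],s["gripper_width"])
c=capture("wrist");cv2.imwrite("pics/w5.png",c["frame"][:,:,::-1])
E
```

```text
time_s: 5.55
tcp_pos: [0.5694, 0.2153, 0.0597]
ee_rot: [[0.511, -0.859, 0.0], [-0.859, -0.511, 0.0], [-0.0, -0.0, -1.0]]
wrist_force: [-0.1, -1.1, -0.4]
gripper_width: 0.864
time_s: 5.97
tcp_pos: [0.5695, 0.2153, 0.0595]
ee_rot: [[0.511, -0.859, 0.0], [-0.859, -0.511, 0.0], [0.0, -0.0, -1.0]]
wrist_force: [2.1, 0.1, 1.8]
gripper_width: 0.571
time_s: 6.38
tcp_pos: [0.5699, 0.2155, 0.0598]
ee_rot: [[0.511, -0.859, 0.001], [-0.859, -0.511, 0.001], [0.0, -0.001, -1.0]]
wrist_force: [1.9, 1.0, -0.2]
gripper_width: 0.543
time_s: 6.8
tcp_pos: [0.5698, 0.2153, 0.1118]
ee_rot: [[0.511, -0.859, 0.002], [-0.859, -0.511, 0.001], [0.0, -0.002, -1.0]]
wrist_force: [0.8, -0.0, -3.0]
gripper_width: 0.543
[0.56978057 0.21532419 0.1118086 ] [ 0.83620304 -0.03330221 -2.95539587] [0.07392525 0.0464496  0.00425373] 0.5426686589718686
```

View pics/w5.png

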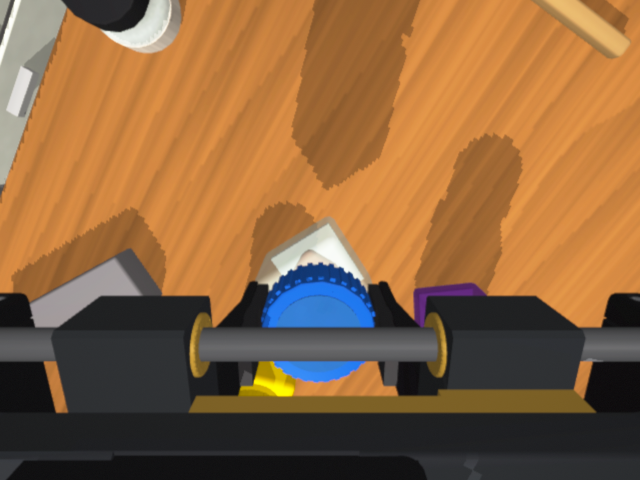

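Jar lifted, with the wrist showing −3 N of weight. Zooming in to refine its yaw in the grip.

```bash

python3 - <<'E'
from h import *
c=capture("wrist");np.savez("w5.npz",**c)
f=c["frame"][200:310,240:390]
cv2.imwrite("pics/w5c.png",cv2.resize(f,None,fx=5,fy=5,interpolation=cv2.INTER_CUBIC)[:,:,::-1])
E
```

```text
(no output)
```

View pics/w5c.png

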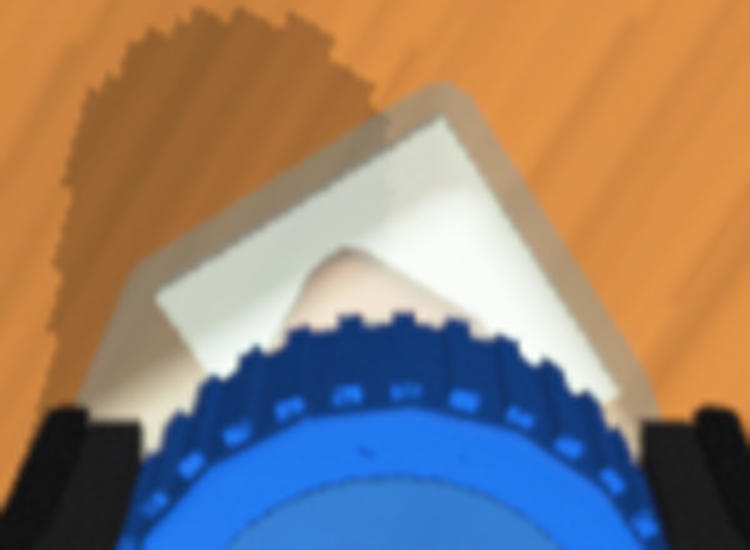

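```bash

python3 - <<'E'
from h import *
c=dict(np.load("w5.npz"))
up=lambda p:(240+p[0]/5-.4,200+p[1]/5-.4)
for z,ps in((.052,((140,262),(435,85),(470,105),(640,370))),(.057,((158,298),(443,118),(443,118),(620,395)))):
    P=[onplane(c,*up(p),z) for p in ps]
    for a,b in((0,1),(2,3)):
        e=P[b]-P[a];print(z,P[a].round(4),P[b].round(4),np.linalg.norm(e).round(4),(np.degrees(np.arctan2(e[1],e[0]))%90).round(2))
    print("centre diag",((P[0]+P[3])/2).round(4))
s=sense();x=s["ee_rot"][:,0];print(np.degrees(np.arctan2(x[1],x[0]))%360,s["joints"])
E
```

```text
0.052 [0.6013 0.2259 0.052 ] [0.581  0.1871 0.052 ] 0.0439 62.47
0.052 [0.576 0.187 0.052] [0.5388 0.2056 0.052 ] 0.0416 63.42
centre diag [0.57   0.2158 0.052 ]
0.057 [0.5973 0.2272 0.057 ] [0.5787 0.1892 0.057 ] 0.0423 63.96
0.057 [0.5787 0.1892 0.057 ] [0.5407 0.2084 0.057 ] 0.0426 63.1
centre diag [0.569  0.2178 0.057 ]
300.72598170800114 [ 3.59228278e+01  2.60404925e+01 -1.04696681e+01 -1.88528057e-02
 -5.34010193e+01 -5.18563514e+00]
```

```bash

python3 -m jog '[[0,0,-1,0,0,0],[0.5,0.5,-1,0,0,0],[1,1,-1,0,0,0],[2,2,0,0,0,0],[2,2,0,0,0,0]]' 0 >/dev/null
python3 -m jog '[[2.5,2.5,0,0,0,0],[2.5,2.5,0,0,0,0],[2.5,2.5,0,0,0,0],[2.5,2.5,0,0,0,0],[2.5,2.5,0,0,0,0]]' 0 >/dev/null
python3 -m jog '[[2.5,2.4,0,0,0,0],[2.5,2.4,0,0,0,0],[2,2,0,0,0,0],[1.5,1.2,0,0,0,0],[1,0.5,0,0,0,0]]' 0 >/dev/null
python3 -m jog '[[0,0,0,0,0,-7.05],[0,0,0,0,0,-7.05],[0,0,0,0,0,-7.05],[0,0,0,0,0,-7.05],[0,0,0,0,0,-7.05]]' 0 >/dev/null
python3 -m jog '[[0,0,0,0,0,0],[0,0,0,0,0,0],[0,0,0,0,0,0],[0,0,0,0,0,0],[0,0,0,0,0,0]]' 0 
python3 - <<'E'
from h import *
s=sense();R=s["ee_rot"];print(s["tcp_pos"],np.degrees(np.arctan2(R[1,0],R[0,0]))%360,s["joints"],s["moment"])
d=np.array([.4733,-.2036,0])-s["tcp_pos"];print("tool delta",R.T@d)
c=capture("wrist");cv2.imwrite("pics/w6.png",c["frame"][:,:,::-1]);np.savez("w6.npz",**c)
c=capture("scene");np.savez("s6.npz",**c);cv2.imwrite("pics/s6.png",cv2.resize(c["frame"][150:350,130:350],None,fx=3.5,fy=3)[:,:,::-1] if 0 else cv2.resize(c["frame"][170:320,160:310],None,fx=4,fy=4,interpolation=cv2.INTER_CUBIC)[:,:,::-1])
E
```

```text
time_s: 8.98
tcp_pos: [0.4822, -0.1566, 0.1396]
ee_rot: [[0.913, -0.408, 0.0], [-0.408, -0.913, 0.0], [0.0, -0.0, -1.0]]
wrist_force: [-0.4, 0.6, -3.6]
gripper_width: 0.541
[ 0.4821523  -0.15659208  0.13961393] 335.92547554507485 [ 3.80562189e-01  1.52502732e+01 -2.27223354e+01 -2.11327921e-03
 -5.20256668e+01  6.55462137e+01] [-0.05303631  0.14633359 -0.03074967]
tool delta [0.01109125 0.04653547 0.13961229]
```

View pics/w6.png

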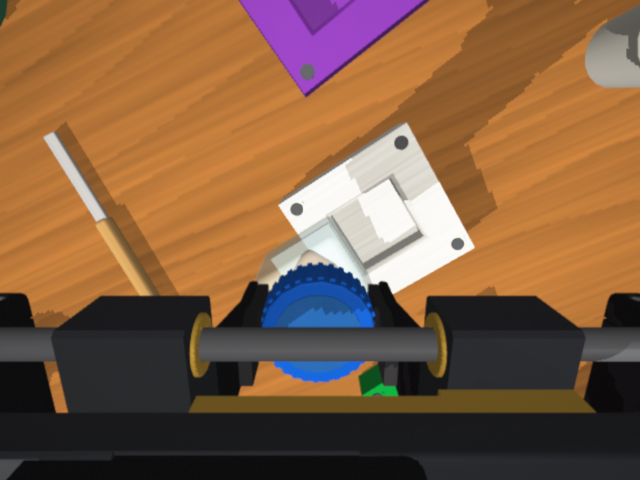

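View pics/s6.png

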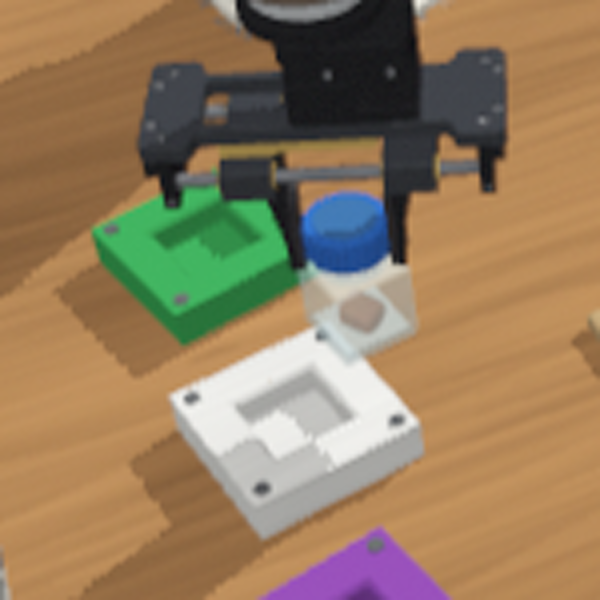

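```bash

python3 - <<'E'
from h import *
c=dict(np.load("w6.npz"));g=cv2.cvtColor(c["frame"],cv2.COLOR_RGB2GRAY)
P=[]
for u,v in((297,209),(401,143),(457,244)):
    m=g[v-9:v+10,u-9:u+10]<95
    ys,xs=np.nonzero(m);uu,vv=xs.mean()+u-9,ys.mean()+v-9;P.append(onplane(c,uu,vv,.028));print(uu,vv,m.sum())
P=np.array(P);print(P.round(4),"centre",((P[0]+P[2])/2).round(4))
for a,b in((0,1),(1,2)):
    e=P[b]-P[a];print(np.linalg.norm(e),np.degrees(np.arctan2(e[1],e[0]))%90)
c=dict(np.load("s6.npz"));g=cv2.cvtColor(c["frame"],cv2.COLOR_RGB2GRAY)
P=[]
for u,v in((192,398),(397,419),(262,488),(323,335)):
    uu,vv=160+u/4-.4,170+v/4-.4;P.append(onplane(c,uu,vv,.028))
P=np.array(P);print(P.round(4),"centre scene",((P[0]+P[1])/2).round(4),((P[2]+P[3])/2).round(4))
E
```

```text
nan nan 0
400.8099173553719 142.28099173553719 121
nan nan 0
[[    nan     nan     nan]
 [ 0.5248 -0.2414  0.028 ]
 [    nan     nan     nan]] centre [nan nan nan]
nan nan
nan nan
[[ 0.4349 -0.2524  0.028 ]
 [ 0.5098 -0.1498  0.028 ]
 [ 0.5235 -0.2393  0.028 ]
 [ 0.4212 -0.163   0.028 ]] centre scene [ 0.4723 -0.2011  0.028 ] [ 0.4724 -0.2012  0.028 ]<stdin>:6: RuntimeWarning: Mean of empty slice.
  ret = ret.dtype.type(ret / rcount)
```

```bash

python3 - <<'E'
from h import *
c=dict(np.load("w6.npz"));g=cv2.cvtColor(c["frame"],cv2.COLOR_RGB2GRAY)
P=[]
for u,v in((297,209),(401,143),(457,244)):
    w=g[v-9:v+10,u-9:u+10].astype(float);m=w<(w.min()+w.max())/2
    ys,xs=np.nonzero(m);uu,vv=xs.mean()+u-9,ys.mean()+v-9;P.append(onplane(c,uu,vv,.028));print(uu,vv,m.sum())
P=np.array(P);print(P.round(4),"centre",((P[0]+P[2])/2).round(4))
for a,b in((0,1),(1,2)):
    e=P[b]-P[a];print(np.linalg.norm(e),np.degrees(np.arctan2(e[1],e[0]))%90)
# jar visible in hand: zoom
cv2.imwrite("pics/w6c.png",cv2.resize(c["frame"][200:310,240:390],None,fx=5,fy=5,interpolation=cv2.INTER_CUBIC)[:,:,::-1])
E
```

```text
296.3984375 208.8828125 128
400.7225806451613 142.24516129032259 155
457.2992125984252 243.69291338582678 127
[[ 0.5112 -0.1523  0.028 ]
 [ 0.5248 -0.2414  0.028 ]
 [ 0.4355 -0.2551  0.028 ]] centre [ 0.4733 -0.2037  0.028 ]
0.09006946848059134 8.689999279218398
0.09037733323352456 8.7050098005096
```

View pics/w6c.png

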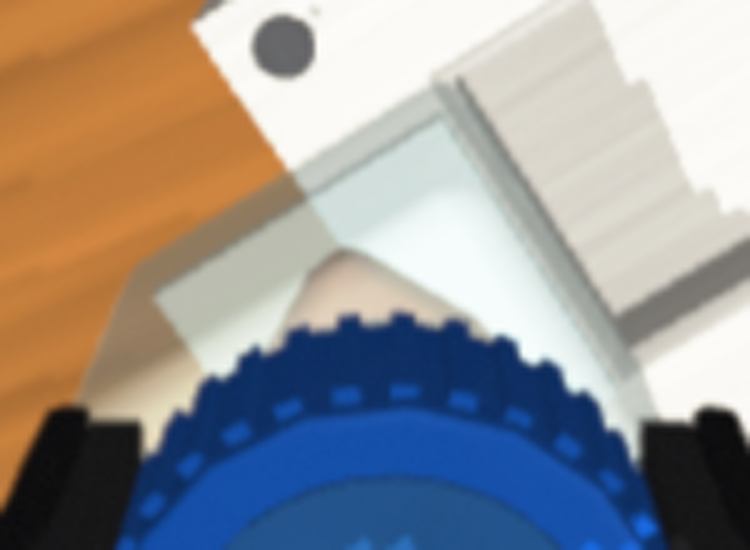

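Wrist and top views agree: centre (0.4733, −0.2037), yaw 8.3–8.7°. I'll move over the socket and descend to just above it.

```bash

python3 -m jog '[[0.2,0.9,0,0,0,0],[0.3,1.3,0,0,0,0],[0.3,1.3,0,0,0,0],[0.3,1.1,0,0,0,0],[0,0,0,0,0,-0.2]]' 0 
python3 -m jog '[[0,0,1,0,0,0],[0,0,1.5,0,0,0],[0,0,1.5,0,0,0],[0,0,0.5,0,0,0],[0,0,0,0,0,0]]' 0
python3 - <<'E'
from h import *
s=sense();R=s["ee_rot"];print(s["tcp_pos"],np.degrees(np.arctan2(R[1,0],R[0,0]))%360,s["moment"])
d=np.array([.4733,-.2036,0])-s["tcp_pos"];print("tool delta",R.T@d)
c=capture("wrist");cv2.imwrite("pics/w7.png",cv2.resize(c["frame"][150:310,220:420],None,fx=3.7,fy=3.7,interpolation=cv2.INTER_CUBIC)[:,:,::-1]);np.savez("w7.npz",**c)
E
```

```text
time_s: 9.5
tcp_pos: [0.473, -0.205, 0.1395]
ee_rot: [[0.914, -0.406, -0.0], [-0.406, -0.914, -0.0], [-0.0, 0.001, -1.0]]
wrist_force: [0.9, 0.5, -4.0]
gripper_width: 0.539
time_s: 9.92
tcp_pos: [0.4721, -0.2027, 0.0926]
ee_rot: [[0.915, -0.404, -0.004], [-0.404, -0.915, 0.001], [-0.004, 0.001, -1.0]]
wrist_force: [-0.3, -0.5, -3.7]
gripper_width: 0.543
[ 0.47212921 -0.20267117  0.09260168] 336.18935334990306 [-0.09080404  0.15172661  0.02976558]
tool delta [0.00185167 0.00027354 0.09259482]
```

View pics/w7.png

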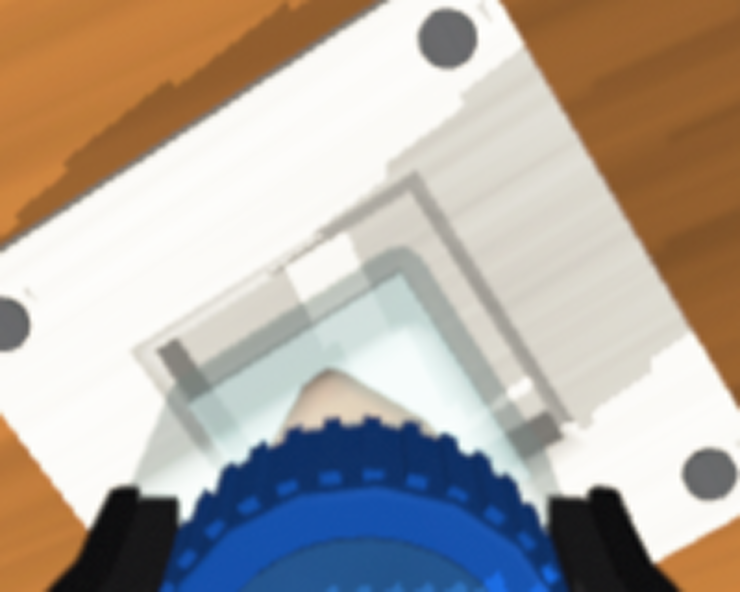

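```bash

python3 -m jog '[[0.1,0,0,0,0,0],[0,0,0,0,0,0],[0,0,0,0,0,0],[0,0,0,0,0,0],[0,0,0,0,0,0]]' 0
python3 - <<'E'
from h import *
s=sense();R=s["ee_rot"];print(s["tcp_pos"],np.degrees(np.arctan2(R[1,0],R[0,0]))%360,s["moment"],s["wrist_force"])
d=np.array([.4733,-.2036,0])-s["tcp_pos"];print("tool delta",R.T@d)
c=capture("wrist");np.savez("w7.npz",**c)
cv2.imwrite("pics/w7b.png",cv2.resize(c["frame"][150:310,220:420],None,fx=3.7,fy=3.7,interpolation=cv2.INTER_CUBIC)[:,:,::-1])
print([np.round((np.array(proj(c,[.4733+np.cos(np.radians(8.6+45+90*k))*.0375*r,-.2036+np.sin(np.radians(8.6+45+90*k))*.0375*r,.028])) -[220,150]).__mul__(3.7) for k in range(4) for r in (1,)])
E
```

```text
time_s: 10.38
tcp_pos: [0.4747, -0.2035, 0.095]
ee_rot: [[0.915, -0.404, 0.001], [-0.404, -0.915, -0.0], [0.001, -0.0, -1.0]]
wrist_force: [-0.9, -0.3, -4.7]
gripper_width: 0.54  File "<stdin>", line 6
    print([np.round((np.array(proj(c,[.4733+np.cos(np.radians(8.6+45+90*k))*.0375*r,-.2036+np.sin(np.radians(8.6+45+90*k))*.0375*r,.028])) -[220,150]).__mul__(3.7) for k in range(4) for r in (1,)])
                                                                                                                                                                                                   ^
SyntaxError: closing parenthesis ']' does not match opening parenthesis '('
```

```bash

python3 -m jog '[[-0.1,0.05,0.2,0,0,0],[0,0,0.3,0,0,0],[0,0,0.3,0,0,0],[0,0,0.3,0,0,0],[0,0,0,0,0,0]]' 0
python3 - <<'E'
from h import *
s=sense();R=s["ee_rot"];print(s["tcp_pos"],np.degrees(np.arctan2(R[1,0],R[0,0]))%360,s["moment"],s["wrist_force"])
E
```

```text
time_s: 10.8
tcp_pos: [0.473, -0.2035, 0.0827]
ee_rot: [[0.915, -0.404, -0.001], [-0.404, -0.915, 0.0], [-0.001, 0.0, -1.0]]
wrist_force: [0.7, -0.3, -4.6]
gripper_width: 0.545
[ 0.47301347 -0.20346803  0.08272784] 336.175966082614 [-0.00437174 -0.00313633 -0.03062704] [ 0.73471865 -0.26103986 -4.60565279]
```

Base is about 23 mm up, inside the mouth (rim at 28 mm), with no contact force. Continue down.

```bash

python3 -m jog '[[0,0,0.2,0,0,0],[0,0,0.2,0,0,0],[0,0,0.2,0,0,0],[0,0,0.2,0,0,0],[0,0,0.2,0,0,0]]' 0
python3 -m jog '[[0,0,0.2,0,0,0],[0,0,0.15,0,0,0],[0,0,0.1,0,0,0],[0,0,0,0,0,0],[0,0,0,0,0,0]]' 0
python3 - <<'E'
from h import *
s=sense();R=s["ee_rot"];print(s["tcp_pos"],np.degrees(np.arctan2(R[1,0],R[0,0]))%360,s["moment"],s["wrist_force"])
E
```

```text
time_s: 11.22
tcp_pos: [0.4733, -0.2036, 0.0734]
ee_rot: [[0.915, -0.404, -0.0], [-0.404, -0.915, -0.0], [-0.0, 0.0, -1.0]]
wrist_force: [0.7, 1.3, -3.1]
gripper_width: 0.545
time_s: 11.63
tcp_pos: [0.4733, -0.2036, 0.069]
ee_rot: [[0.915, -0.404, -0.0], [-0.404, -0.915, -0.0], [-0.0, 0.0, -1.0]]
wrist_force: [0.2, 0.3, -2.9]
gripper_width: 0.545
[ 0.47329816 -0.20357892  0.06901566] 336.1873398939335 [0.01121315 0.1287911  0.00833051] [ 0.19480535  0.34159967 -2.94360318]
```

```bash

python3 -m jog '[[0,0,0.06,0,0,0],[0,0,0.06,0,0,0],[0,0,0.06,0,0,0],[0,0,0,0,0,0],[0,0,0,0,0,0]]' 0
python3 - <<'E'
from h import *
s=sense();print(s["tcp_pos"],s["moment"],s["wrist_force"])
E
```

```text
time_s: 12.05
tcp_pos: [0.4736, -0.2035, 0.0677]
ee_rot: [[0.915, -0.404, 0.001], [-0.404, -0.915, -0.0], [0.001, -0.0, -1.0]]
wrist_force: [-0.1, 0.8, -0.5]
gripper_width: 0.538
[ 0.47355648 -0.20354217  0.06766652] [0.25387101 0.32578556 0.00072818] [-0.0514253   0.79216541 -0.51987469]
```

Contact came at TCP z 0.0677, as predicted for home. I'll press slightly and verify.

```bash

python3 -m jog '[[0,0,0.05,0,0,0],[0,0,0.05,0,0,0],[0,0,0,0,0,0],[0,0,0,0,0,0],[0,0,0,0,0,0]]' 0
python3 - <<'E'
from h import *
s=sense();print(s["tcp_pos"],s["moment"],s["wrist_force"],s["joints"])
c=capture("scene");cv2.imwrite("pics/s8.png",cv2.resize(c["frame"][180:310,160:310],None,fx=4.5,fy=4.5,interpolation=cv2.INTER_CUBIC)[:,:,::-1])
E
```

```text
time_s: 12.47
tcp_pos: [0.4737, -0.2035, 0.0674]
ee_rot: [[0.915, -0.403, 0.001], [-0.403, -0.915, -0.0], [0.001, -0.0, -1.0]]
wrist_force: [-2.1, 1.2, 6.9]
gripper_width: 0.544
[ 0.47365982 -0.20352795  0.06739504] [ 0.76480912  0.82900637 -0.00892311] [-2.09151802  1.23131745  6.8959642 ] [-5.18621971e+00  2.14476574e+01 -2.63715312e+01  2.20717994e-02
 -4.21267360e+01  7.13873047e+01]
```

View pics/s8.png

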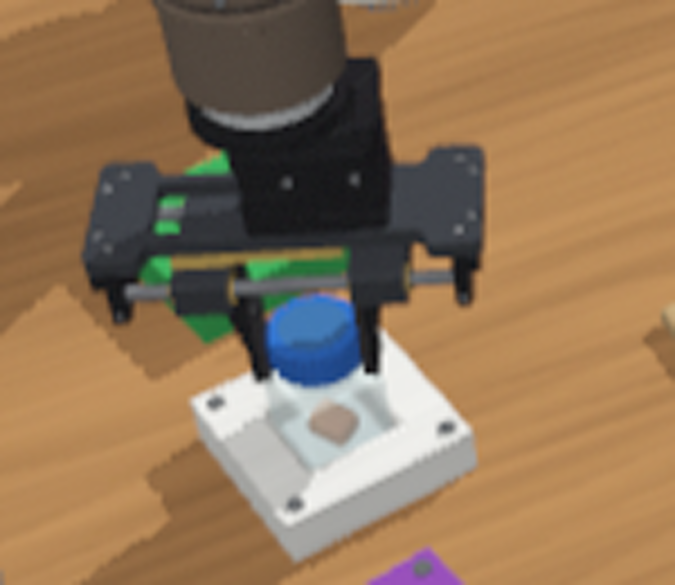

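Jar is home (z right, seated squarely in the socket). Now I'll turn clockwise (+wz), sinking with the thread and reading the moment after each call.

```bash
cat > m.py <<'E'
from h import *
s=sense();R=s["ee_rot"];print("t",s["time_s"],s["tcp_pos"].round(4),"yaw",(np.degrees(np.arctan2(R[1,0],R[0,0]))%360).round(2),"M",s["moment"].round(3),"F",s["wrist_force"].round(1),"j6",s["joints"][5].round(1),s["gripper_width"].round(3))
E
python3 -m jog '[[0,0,0.003,0,0,3],[0,0,0.004,0,0,4],[0,0,0.004,0,0,4],[0,0,0.004,0,0,4],[0,0,0.004,0,0,4]]' 0 >/dev/null; python3 m.py
python3 -m jog '[[0,0,0.004,0,0,4],[0,0,0.004,0,0,4],[0,0,0.004,0,0,4],[0,0,0.004,0,0,4],[0,0,0.004,0,0,4]]' 0 >/dev/null; python3 m.py
```

```text
Traceback (most recent call last):
  File "m.py", line 2, in <module>
    s=sense();R=s["ee_rot"];print("t",s["time_s"],s["tcp_pos"].round(4),"yaw",(np.degrees(np.arctan2(R[1,0],R[0,0]))%360).round(2),"M",s["moment"].round(3),"F",s["wrist_force"].round(1),"j6",s["joints"][5].round(1),s["gripper_width"].round(3))
                                                                                                                                                                                                                       ^^^^^^^^^^^^^^^^^^^^^^^^
AttributeError: 'float' object has no attribute 'round'
Traceback (most recent call last):
  File "m.py", line 2, in <module>
    s=sense();R=s["ee_rot"];print("t",s["time_s"],s["tcp_pos"].round(4),"yaw",(np.degrees(np.arctan2(R[1,0],R[0,0]))%360).round(2),"M",s["moment"].round(3),"F",s["wrist_force"].round(1),"j6",s["joints"][5].round(1),s["gripper_width"].round(3))
                                                                                                                                                                                                                       ^^^^^^^^^^^^^^^^^^^^^^^^
AttributeError: 'float' object has no attribute 'round'
```

```bash
sed -i 's/,s\["gripper_width"\].round(3)//' m.py; python3 m.py
python3 -m jog '[[0,0,0.003,0,0,3],[0,0,0.003,0,0,3],[0,0,0.003,0,0,3],[0,0,0.003,0,0,3],[0,0,0.003,0,0,3]]' 0 >/dev/null; python3 m.py
```

```text
t 13.35 [ 0.4735 -0.2046  0.067 ] yaw 297.06 M [-0.881  0.968  0.036] F [-2.1 -2.8  5.1] j6 32.2
t 13.7667 [ 0.4729 -0.2047  0.0668] yaw 282.1 M [-0.932  1.218  0.092] F [-4.1 -3.3  5.4] j6 17.3
```

```bash

python3 -m jog '[[0,0,0.003,0,0,3],[0,0,0.003,0,0,3],[0,0,0.003,0,0,3],[0,0,0.003,0,0,3],[0,0,0.003,0,0,3]]' 0 >/dev/null; python3 m.py
```

```text
t 14.1833 [ 0.4724 -0.2047  0.0666] yaw 267.09 M [-0.889  1.412  0.076] F [-4.5 -3.4  7.3] j6 2.3
```

```bash

python3 -m jog '[[0,0,0.003,0,0,3],[0,0,0.003,0,0,3],[0,0,0.003,0,0,3],[0,0,0.003,0,0,3],[0,0,0.003,0,0,3]]' 0 >/dev/null; python3 m.py
```

```text
t 14.6 [ 0.472  -0.2045  0.0665] yaw 252.09 M [-0.581  1.653  0.076] F [-4.9 -2.3  7.4] j6 -12.7
```

```bash

python3 -m jog '[[0,0,0.003,0,0,3],[0,0,0.003,0,0,3],[0,0,0.003,0,0,3],[0,0,0.003,0,0,3],[0,0,0.003,0,0,3]]' 0 >/dev/null; python3 m.py
```

```text
t 15.0167 [ 0.4716 -0.2043  0.0663] yaw 237.08 M [-0.19   1.833  0.022] F [-6.  -0.8  9. ] j6 -27.7
```

```bash

python3 -m jog '[[0,0,0.003,0,0,3],[0,0,0.003,0,0,3],[0,0,0.003,0,0,3],[0,0,0.003,0,0,3],[0,0,0.003,0,0,3]]' 0 >/dev/null; python3 m.py
```

```text
t 15.4333 [ 0.4713 -0.204   0.0662] yaw 222.07 M [0.303 1.94  0.05 ] F [-5.9 -0.5  9.6] j6 -42.7
```

```bash

python3 -m jog '[[0.03,0.03,0,0,0,3],[0.03,0.03,0,0,0,3],[0,0,0,0,0,3],[0,0,0.003,0,0,3],[0,0,0.003,0,0,3]]' 0 >/dev/null; python3 m.py
```

```text
t 15.85 [ 0.4709 -0.2036  0.066 ] yaw 207.06 M [0.697 1.475 0.05 ] F [-4.2  2.5  7.7] j6 -57.7
```

```bash

python3 -m jog '[[0,0,0.003,0,0,3],[0,0,0.003,0,0,3],[0,0,0.003,0,0,3],[0,0,0.003,0,0,3],[0,0,0.003,0,0,3]]' 0 >/dev/null; python3 m.py
```

```text
t 16.2667 [ 0.4709 -0.2033  0.0659] yaw 192.18 M [1.433 1.587 0.539] F [-5.6  4.5  9.2] j6 -72.7
```

Torque has jumped to 0.54 N m. One slow 2.5° turn will confirm the slope.

```bash

python3 -m jog '[[0,0,0,0,0,0.5],[0,0,0,0,0,0.5],[0,0,0,0,0,0.5],[0,0,0,0,0,0.5],[0,0,0,0,0,0.5]]' 0 >/dev/null; python3 m.py
```

```text
t 16.6833 [ 0.4709 -0.2032  0.0659] yaw 189.82 M [1.408 1.602 0.573] F [-5.8  4.6  9.2] j6 -75.0
```

0.573 N m while turning, which is on target. Release and retreat upward.

```bash

python3 -m jog '[[0,0,0,0,0,0],[0,0,0,0,0,0],[0,0,0,0,0,0],[0,0,0,0,0,0],[0,0,0,0,0,0]]' 8.0
python3 m.py
python3 -m jog '[[0,0,0,0,0,0],[0,0,0,0,0,0],[0,0,0,0,0,0],[0,0,-0.5,0,0,0],[0,0,-1,0,0,0]]' 8.0
python3 -m jog '[[0,0,-2,0,0,0],[0,0,-3,0,0,0],[0,0,-3,0,0,0],[0,0,-3,0,0,0],[0,0,-2,0,0,0]]' 8.0
python3 -m jog '[[3,0,0,0,0,0],[3,0,0,0,0,0],[3,0,0,0,0,0],[0,0,0,0,0,0],[0,0,0,0,0,0]]' 8.0
python3 m.py
python3 - <<'E'
from h import *
for n in("wrist","top","scene"):
    c=capture(n);np.savez(f"{n}9.npz",**c);cv2.imwrite(f"pics/{n}9.png",c["frame"][:,:,::-1])
E
```

```text
time_s: 17.1
tcp_pos: [0.4727, -0.2036, 0.0648]
ee_rot: [[-0.986, -0.168, 0.0], [-0.168, 0.986, -0.0], [-0.0, -0.0, -1.0]]
wrist_force: [0.0, 0.8, 0.4]
gripper_width: 0.833
t 17.1 [ 0.4727 -0.2036  0.0648] yaw 189.68 M [ 0.007  0.003 -0.013] F [0.  0.8 0.4] j6 -75.1
time_s: 17.52
tcp_pos: [0.4715, -0.2034, 0.0794]
ee_rot: [[-0.986, -0.168, -0.003], [-0.168, 0.986, 0.0], [0.003, 0.001, -1.0]]
wrist_force: [-0.1, 0.4, 0.4]
gripper_width: 0.918
time_s: 17.93
tcp_pos: [0.4735, -0.2039, 0.2143]
ee_rot: [[-0.986, -0.169, 0.005], [-0.169, 0.986, -0.002], [-0.005, -0.002, -1.0]]
wrist_force: [-0.0, 0.2, 0.1]
gripper_width: 0.919
time_s: 18.35
tcp_pos: [0.3829, -0.2189, 0.2113]
ee_rot: [[-0.986, -0.167, 0.003], [-0.167, 0.986, -0.001], [-0.002, -0.001, -1.0]]
wrist_force: [0.2, -0.3, -0.1]
gripper_width: 0.924
t 18.35 [ 0.3829 -0.2189  0.2113] yaw 189.64 M [ 0.033 -0.056  0.014] F [ 0.2 -0.3 -0.1] j6 -71.9
```

View pics/wrist9.png

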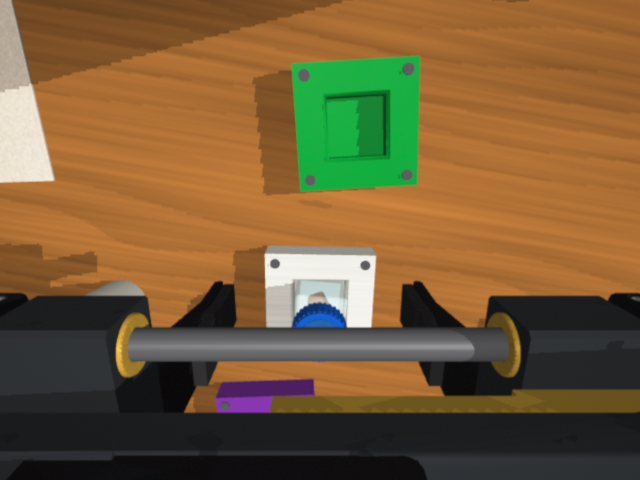

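View pics/scene9.png

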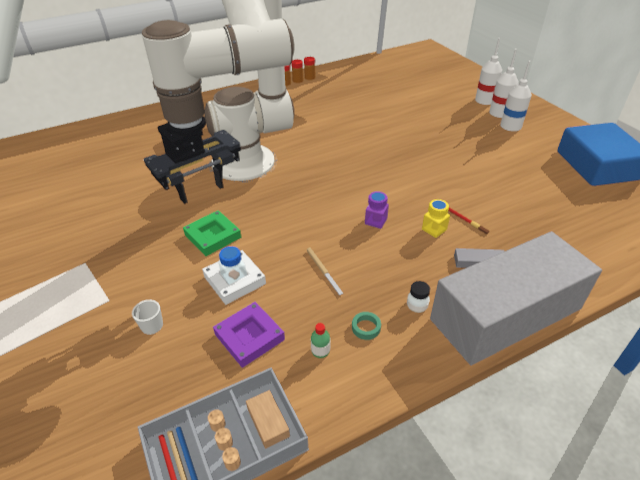

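The scene view shows the jar in the white holder, with the other objects where they were. I'll bring the jar into clear wrist view to check seating, squareness and height.

```bash

python3 -m jog '[[-3,0,0,0,0,0],[-3,0,0,0,0,0],[-3,0,0,0,0,0],[-3,0,0,0,0,0],[-3,0,0,0,0,0]]' 8.0 >/dev/null
python3 -m jog '[[-2,0,0,0,0,0],[0,0,0,0,0,0],[0,0,0,0,0,0],[0,0,0,0,0,0],[0,0,0,0,0,0]]' 8.0
python3 - <<'E'
from h import *
c=capture("wrist");np.savez("w10.npz",**c);h=cv2.cvtColor(c["frame"],cv2.COLOR_RGB2HSV)
u,v=proj(c,[.4733,-.2036,.05]);u=int(u);v=int(v);print(u,v)
f=c["frame"][max(0,v-80):v+80,max(0,u-90):u+90];print(max(0,v-80),max(0,u-90))
cv2.imwrite("pics/w10.png",cv2.resize(f,None,fx=4,fy=3.7 if 0 else 4,interpolation=cv2.INTER_CUBIC)[:,:,::-1][:600])
s=dict(np.load("scene9.npz"))
res={}
for n,cc,r in(("w",c,(u-60,v-70,u+60,v+70)),("s",s,(200,235,260,290))):
    hh=cv2.cvtColor(cc["frame"],cv2.COLOR_RGB2HSV);m=cv2.inRange(hh,(100,150,60),(118,255,255))>0
    k=np.zeros_like(m);k[max(0,r[1]):r[3],max(0,r[0]):r[2]]=1
    b=max(blobs(m&k),key=lambda q:q[0][4]);print(n,b[:2]);res[n]=b[1]
print("lid centroid",tri(c,res["w"],s,res["s"]))
E
```

```text
time_s: 19.33
tcp_pos: [0.5508, -0.1901, 0.2098]
ee_rot: [[-0.986, -0.168, -0.001], [-0.168, 0.986, 0.0], [0.001, 0.0, -1.0]]
wrist_force: [-0.4, 0.2, 0.1]
gripper_width: 0.917
318 132
52 228
w ([286, 98, 66, 69, 3422], [318.6, 132.0])
s ([220, 247, 21, 19, 324], [229.7, 256.1])
lid centroid [ 0.47307801 -0.20281501  0.08173598]
```

View pics/w10.png

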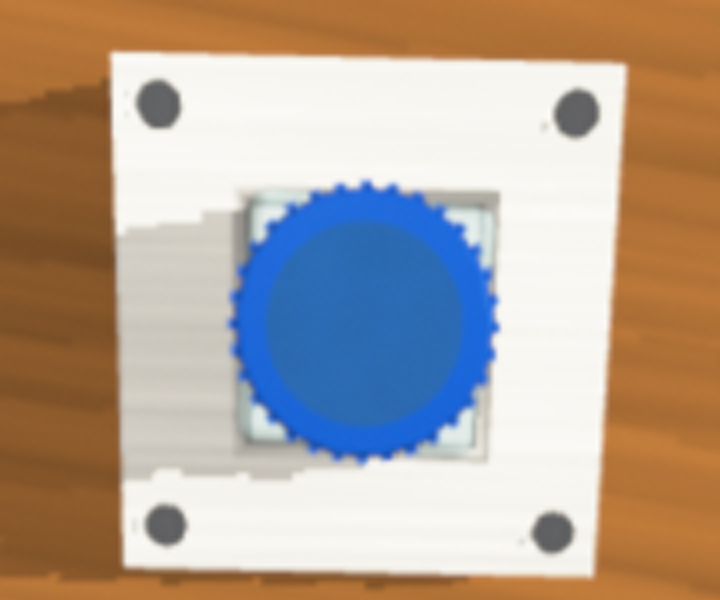

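The close view shows the jar square in the socket, with even gaps and about 1° of turn. The lid is at (0.473, −0.203), and the gripper is clear and at rest. Handing in.

```bash
python3 -c "
from station import *
print(finish_job())"
```

```text
the job is handed in; nothing more can be done
None
```

I stood the clear jar in the metal holder's socket, screwed the blue lid down snug and let go, then handed the job in at about 19 s on the robot's clock. `finish_job()` reports no verdict, so what follows is from my own checks.

- **Seating:** The jar touched the socket floor with the TCP at 0.0677 m, which is where it should be if fully home. The last close view shows it within about 1° of square. The lid centre measured (0.473, −0.203), within 1 mm of the holder's axis.
- **Lid torque:** The lid ran freely at under 0.1 N m for about 129° of turning, then jumped to 0.54 N m. A slow final 2.5° brought it to 0.573 N m, and I stopped there.
- **Release:** After opening, wrist force and moment read about zero, and the gripper retreated well clear. By eye, the other objects are where they were at the start; I did not measure them.
- **Readings that disagreed:** The scene camera placed the holder about 2–3 mm from where the top and wrist views put it, so I went with the latter two. Side forces of up to about 7 N built up while turning, from being slightly off axis, and vanished on release. The final lid height came out about 3 mm below the expected mid-lid height, from a rough blob centre across two views. I put that down to the measurement, because the contact height matched.

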